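# Steady the rocking coin stand

## Task

The square coin stand rocks because the adjustable foot under its brass wing screw is too short. From above, turn that wing screw clockwise until the stand sits level and firm on all four feet (the wing then lies parallel to the stand's front edge), do not turn it further, and let go. Do not lift the stand or push it out of its place, and leave the small round stand alone.

Things in the scene. Friction and masses are not known exactly. Their poses are not given: they have to be found in the camera images.
- coin_stand: Square ivory resin stand that rocks: plate 154 x 154 x 12 mm, 1 kg, loose, leaning 2-4 deg to its wing corner. Origin: its centre at sole level, 22 mm under the plate's top; -x is the front edge (coin's face), z up. Coin easel 75 mm tall within 25 mm of the centre. Feet at (+-65, +-65) mm: three under low round brass caps, the one at (+65, -65) under the brass wing screw.
- wing (a point): Middle of the stand's brass wing, an upright bar 38 long, 9 thick, 30 mm tall, reaching 4 to 34 mm above the plate (hub of 8 mm radius under its lowest 5 mm). The point lies at (+65, -65, +41) mm from the stand's origin, 19 mm above the plate. x along the bar, y across it, z along the screw. The wing keeps its height on the plate when turned: only the foot below moves.
- wing_screw (a joint): Turn of the wing in rad, growing clockwise from above; lengthens the foot 5 mm per rad (steep thread), raising that corner. At 0 the stand is firm on four equal feet and the bar is parallel to the front edge (bar x along stand y). Starts -1.35 to -0.75 (foot too short); ends at +0.6 (too long). Friction 0.06 N m; stays where left.
- round_stand: A bystander: a small round ivory resin stand, 96 mm across and 22 mm high to its top, with a smaller coin and a like brass wing; it stands firm. Origin: centre of its underside on the shelf. To be left alone.
Mind the look-alikes: they are no part of the job. Leave any pink or purple look-alike of the coin_stand alone.

How it is judged:
At the end, for the whole second after the job is handed in: The wing screw is within 0.22 rad (about 12 degrees) of 0, the square stand is level within 0.02 rad and at rest, within 30 mm of where it began, and the round stand is within 15 mm of where it began (value of joint wing_screw between -0.22 and 0.22 rad and angle between coin_stand's own z axis and vertical below 0.02 rad and distance of coin_stand from where it was at the start of the episode below 0.03 m and linear speed of coin_stand below 0.02 m/s and distance of round_stand from where it was at the start of the episode below 0.015 m); the robot touches nothing.
It fails at once if the square stand is lifted (its origin more than 25 mm above the shelf) (height (world z) of coin_stand above 0.025 m).
It fails at once if the round stand is moved by more than 15 mm (distance of round_stand from where it was at the start of the episode above 0.015 m).
It also fails if it takes over 32 s, if anything falls off the work surface, if the arm or the gripper's body presses on something with over 40 N, if the wrist force passes 120 N, or if a joint passes its speed limit or range.

## Robot

A 6-joint arm with a two-finger parallel gripper is mounted at the origin on the work surface. World frame = base frame: x ahead of the robot, y to its left, z up, the work surface at z = 0. Lengths are in m, angles in rad, forces in N, time in s.
With the tool pointing down it reaches from about 0.375 to 0.9 m from the base axis. Payload 3.1 kg.
Tool frame: the origin (TCP) lies at the centre of the arm's flange, where the gripper is bolted on; the fingertips stand 173 mm ahead of it and the grasp point (between the pads) lies 155 mm ahead of it (tip_extent is the distance from the TCP to the fingertips, in m); z points along the fingers, y is the direction in which the jaws open and shut (so a half turn about z gives the same grasp; the last joint's range is limited). The gripper opens to 85 mm and grips with 20 to 120 N. Pads are 22 mm wide; open, the fingers measure 114 mm over their backs; the gripper's body (76 mm by 85 mm) begins 54 mm behind the grasp point. The pads swing forward as they close: fully open they stand 13 mm farther back than shut.
Start: joints at [-1.474, 0.527, 1.433, -0, 1.181, -0.178], TCP at [0.17, -0.602, 0.405] pointing down, gripper open.
Joint ranges: [-3.08, 3.08], [-0.75, 2.2], [0.22, 2.44], [-1.43, 4.57], [0, 2.65], [-2.85, 2.85]. Speed limits (rad/s): [2.79, 2.79, 3.14, 3.14, 3.14, 3.14].

## Interface

Orientations are given as a unit quaternion [x, y, z, w].
In Python, from station import sense, snapshot, sign_off, tip_extent gives the robot as it stands. The module is installed in compiled form; this text tells all that it offers.
- The arm moves only by the tool servo_tool, never from a script. Its argument "rows" is a list of rows, each a list of 3 entries, a list of its own where there are three numbers: the shift along the tool's x, y, z in mm, then the turn about the tool's z in degrees, then the opening, from -1 (shut) to 1 (fully open), so that 0 is half open. A call has 1 to 8 rows; each row is the pose to reach, as a shift and turn from the pose measured when the call began, along the tool's axes at that moment; what a row does not reach only later rows make up. A row lasts 1/10 s, in which the tool goes at most 50 mm and 8.59 degrees, less where a joint would pass 70% of its speed; a pose out of reach is approached as far as the arm can. A call with a gripper value outside its range is refused whole. The fingers move at their own pace and stop on an object; "force" is the grip in N (left out, the last holds). Time passes only in rows, so rows that repeat a pose let the fingers close. It gives the time, the measured TCP pose, the force and the opening at its end, in the units of the state.
- sense(): the state, without advancing time (a new reading comes with each control period).
- snapshot(name): name is "side" or "top" or "wrist"; returns a dict with "image" (420x560x3 uint8, blue, green, red), "z_map" (420x560 float32, m along the optical axis (not along the pixel's ray), 0 where there is no reading), "vertical_fov" (degrees; the focal length in pixels is half the picture's height over the tangent of half this angle, whatever the lens; pixels are square), "cx", "cy" (the principal point, pixels), "k1" (the pictures are not rectified: a ray, as slopes to the right and down, at radius r is drawn at 1 + k1 r^2 times it, then the intrinsics apply), "cam_to_world" (4x4, takes a point from camera to world coordinates). Camera axes: x right, y down, z forward; pixel columns grow to the right and rows downward; lengths in m; the calibration is good to about 2 mm. A picture is of the moment at which its call begins.
- sign_off(): hands the job in, once; it reports no verdict.
The state is a dict: "t": time; "q": joint angles; "qd": joint speeds; "tau": joint torques, N m; "tcp_pos": TCP position; "tool_rot": TCP orientation; "force": force on the tool from outside, world axes, zero at the start; "ft_torque": the same for the moment, N m; "finger_gap": opening from 0.0 (shut) to 1.0 (fully open).
Only numpy, scipy, OpenCV 4.12 (cv2) and the standard library are available. Lean on these libraries where they do the work, as an engineer would, in place of code of your own. Each camera call takes 0.05 s, during which the arm holds its last target. There are 200 camera calls.

## Working session

There is one attempt and no reset: what is moved stays moved. The work goes in short steps, Python scripts to look and compute and a tool call to move; the robot and the scene stay as the last step left them, time stands still between calls to the robot, and variables do not carry over. Pictures are saved under pics/ and viewed, about 8 in all and at most 12, crops included, and the job is handed in when it is done.

Besides the shell and the picture viewer there is one more tool, called after "Request:" by a JSON object that holds its "fn" and its "kwargs". servo_tool: Moves the arm, as the interface text tells. Its arguments: {"type":"object","properties":{"rows":{"type":"array"},"force":{"type":"number"}},"required":["rows"]}

```bash
mkdir -p pics; cat > h.py <<'E'
import numpy as np, cv2
from station import sense, snapshot, sign_off, tip_extent
def cloud(s):
    im,z=s["image"],s["z_map"];H,W=z.shape
    f=H/2/np.tan(np.radians(s["vertical_fov"])/2)
    K=np.array([[f,0,s["cx"]],[0,f,s["cy"]],[0,0,1.]])
    u,v=np.meshgrid(np.arange(W),np.arange(H))
    p=cv2.undistortPoints(np.stack([u,v],-1).reshape(-1,1,2).astype(float),K,np.array([s["k1"],0,0,0.])).reshape(H,W,2)
    c=np.dstack([p*z[...,None],z]); T=np.array(s["cam_to_world"])
    P=c@T[:3,:3].T+T[:3,3]; P[z==0]=np.nan
    return P
E
python3 - <<'E'
from h import *
for n in("top","side"):
    s=snapshot(n);cv2.imwrite(f"pics/{n}0.png",s["image"]);np.savez(f"{n}0.npz",P=cloud(s),im=s["image"])
    print(n,s["vertical_fov"],s["k1"],np.round(s["cam_to_world"],3).tolist())
st=sense();print(st,tip_extent)
E
```

```text
top 49.28892171206208 0.0018905587612542726 [[0.011, -0.997, 0.073, 0.431], [-1.0, -0.012, -0.012, 0.067], [0.013, -0.073, -0.997, 1.069], [0.0, 0.0, 0.0, 1.0]]
side 51.24431088425442 -0.06802828478220534 [[-0.828, -0.417, 0.376, 0.124], [-0.561, 0.617, -0.551, 0.634], [-0.002, -0.667, -0.745, 0.842], [0.0, 0.0, 0.0, 1.0]]
{'t': 0.1, 'q': array([-1.47448977e+00,  5.28354652e-01,  1.43378489e+00, -2.95570955e-05,
        1.18142253e+00, -1.78492221e-01]), 'qd': array([ 0.0013797 , -0.00297918, -0.00408583,  0.00098923, -0.00088533,
       -0.00037031]), 'tau': array([-4.31869785e-04, -4.43305349e+01, -1.78586072e+01, -1.77390170e-04,
        3.87508524e-03, -1.36182598e-05]), 'tcp_pos': array([ 0.16959439, -0.60121912,  0.40383914]), 'tool_rot': array([ 9.90574294e-01,  1.36972982e-01,  2.67979247e-05, -9.84441333e-04]), 'force': array([-0.03624761, -0.51567806, -0.1480372 ]), 'ft_torque': array([-0.04192883,  0.0039602 ,  0.01847824]), 'finger_gap': 0.9977539508949094} 0.1734
```

View pics/top0.png

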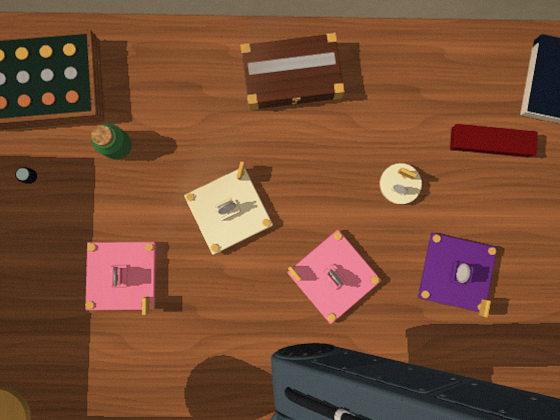

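View pics/side0.png

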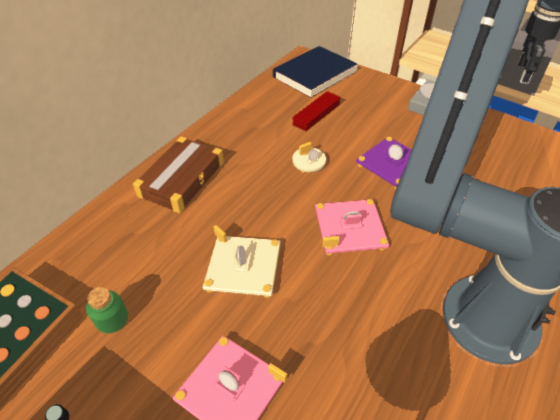

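The top view shows the ivory square stand at about (228,210), with its wing at (240,171) on the far corner. The round stand is at (401,184), and the pink and purple stands are decoys. In the side view the ivory stand is at (243,265) and its wing at (220,234).

```bash
cat > m.py <<'E'
from h import *
def measure(P,im,c0,rad=0.14,v=True):
    hsv=cv2.cvtColor(im,cv2.COLOR_BGR2HSV);h,s,V=cv2.split(hsv)
    near=np.hypot(P[...,0]-c0[0],P[...,1]-c0[1])<rad
    iv=near&(s<95)&(V>130)&(P[...,2]>.008)&(P[...,2]<.04)
    Q=P[iv]; 
    for _ in range(3):
        A=np.c_[Q[:,:2],np.ones(len(Q))];k=np.linalg.lstsq(A,Q[:,2],rcond=None)[0];r=abs(A@k-Q[:,2]);Q=Q[r<max(.002,2*np.median(r))]
    (cx,cy),(w,hh),a=cv2.minAreaRect((Q[:,:2]*1000).astype(np.float32))
    box=cv2.boxPoints(((cx,cy),(w,hh),a))
    print("plate n",len(Q),"c",cx,cy,"size",w,hh,"ang",a,"plane",k,"box",box.round().tolist())
    dz=P[...,2]-(P[...,:2]@k[:2]+k[2])
    br=near&(s>110)&(h>12)&(h<30)&(V>90)&(dz>.024)&(dz<.045)
    B=P[br]*1000
    if len(B)>3:
        (bx,by),(bw,bh),ba=cv2.minAreaRect(B[:,:2].astype(np.float32))
        m=B[:,:2].mean(0);d=np.linalg.svd(B[:,:2]-m,full_matrices=False)[2][0]
        print("wing n",len(B),"rect",bx,by,bw,bh,ba,"mean",m,"z",B[:,2].min(),B[:,2].max(),"axis deg",np.degrees(np.arctan2(d[1],d[0]))%180)
        print("wing dz max",np.nanmax(dz[br]))
    return Q,B
E
python3 - <<'E'
from m import *
for n in("top","side"):
    d=np.load(n+"0.npz");P,im=d["P"],d["im"]
    c0=P[225,205] if n=="top" else P[275,225]
    print(n,c0); measure(P,im,c0)
d=np.load("top0.npz");print("round",d["P"][184,390],"box",d["P"][70,290])
E
```

```text
top [0.48579954 0.24307519 0.02366641]
plate n 2575 c 521.3847045898438 192.275390625 size 152.28656005859375 152.4260711669922 ang 27.14841651916504 plane [-0.04425378  0.01412017  0.04195844] box [[419.0, 225.0], [488.0, 90.0], [624.0, 159.0], [554.0, 295.0]]
wing n 20 rect 596.5892333984375 166.29287719726562 10.74665641784668 6.742218494415283 1.6834907531738281 mean [596.71164259 166.54233479] z 47.38495992597724 57.92085416683812 axis deg 0.9845344205781146
wing dz max 0.04022888531270556
side [0.53508806 0.2448556  0.02228283]
plate n 2386 c 522.5440673828125 196.86944580078125 size 152.12269592285156 154.99374389648438 ang 27.290172576904297 plane [-0.04292377  0.01110677  0.04315679] box [[419.0, 231.0], [490.0, 93.0], [626.0, 163.0], [555.0, 301.0]]
wing n 69 rect 613.1224975585938 167.68980407714844 9.331738471984863 39.086402893066406 77.14881134033203 mean [611.48701289 168.18072915] z 43.74403865244292 56.478345289875385 axis deg 168.30731307591108
wing dz max 0.0376660359226932
round [ 0.58597864 -0.18139844  0.02090907] box [0.84197232 0.05336081 0.04860709]
```

```bash
cat > go.py <<'E'
import sys
from h import *
from scipy.spatial.transform import Rotation as R
s=sense();r=R.from_quat(s["tool_rot"]).as_matrix()
yaw=np.degrees(np.arctan2(r[1,0],r[0,0]))
x,y,z,w=map(float,sys.argv[1:])
print("t",s["t"],"tcp",s["tcp_pos"].round(4),"yaw",yaw.round(2),"q",s["q"].round(2),"F",s["force"].round(1),"gap",round(s["finger_gap"],3))
print("shift",(r.T@(np.array([x,y,z])-s["tcp_pos"]*1000)).round(1),"turn",round((yaw-w+180)%360-180,1))
E
python3 go.py 611 167 350 168.3
```

```text
t 0.1 tcp [ 0.1696 -0.6012  0.4038] yaw 15.75 q [-1.47  0.53  1.43 -0.    1.18 -0.18] F [-0.  -0.5 -0.1] gap 0.998
shift [ 633.3 -619.5   55.2] turn -152.6
```

Request:
{"fn": "servo_tool", "kwargs": {"rows": [[[633, -620, 20], -68, 0.5], [[633, -620, 20], -68, 0.5], [[633, -620, 20], -68, 0.5], [[633, -620, 20], -68, 0.5], [[633, -620, 20], -68, 0.5], [[633, -620, 20], -68, 0.5], [[633, -620, 20], -68, 0.5], [[633, -620, 20], -68, 0.5]]}}

```text
t: 0.9
tcp_pos: [0.3691, -0.2527, 0.3958]
tool_rot: [0.743, 0.669, 0.001, -0.001]
force: [1.3, -0.3, 0.2]
finger_gap: 0.747
```

```bash
python3 go.py 611 167 370 168.3
```

```text
t 0.9 tcp [ 0.3691 -0.2527  0.3958] yaw 84.04 q [-0.85  0.3   1.87  0.    0.97 -0.75] F [ 1.3 -0.3  0.2] gap 0.747
shift [442.5 197.1  26.6] turn -84.3
```

Request:
{"fn": "servo_tool", "kwargs": {"rows": [[[442, 197, 27], -84, 0.0], [[442, 197, 27], -84, 0.0], [[442, 197, 27], -84, 0.0], [[442, 197, 27], -84, 0.0], [[442, 197, 27], -84, 0.0], [[442, 197, 27], -84, 0.0], [[442, 197, 27], -84, 0.0], [[442, 197, 27], -84, 0.0]]}}

```text
t: 1.7
tcp_pos: [0.5683, 0.0937, 0.3739]
tool_rot: [0.234, 0.972, 0.001, -0.001]
force: [0.5, -0.0, -0.1]
finger_gap: 0.501
```

```bash
python3 go.py 611 167 370 168.3
```

```text
t 1.7 tcp [0.5683 0.0937 0.3739] yaw 152.88 q [-0.03  0.5   1.59  0.    1.05 -1.13] F [ 0.5 -0.  -0.1] gap 0.501
shift [-4.6 84.7  4. ] turn -15.4
```

Request:
{"fn": "servo_tool", "kwargs": {"rows": [[[-5, 85, 4], -15.4, 0.0], [[-5, 85, 4], -15.4, 0.0], [[-5, 85, 4], -15.4, 0.0], [[-5, 85, 4], -15.4, 0.0], [[-5, 85, 4], -15.4, 0.0], [[-5, 85, 4], -15.4, 0.0]]}}

```text
t: 2.3
tcp_pos: [0.611, 0.1658, 0.37]
tool_rot: [0.103, 0.995, 0.001, -0.001]
force: [0.1, -1.0, 0.1]
finger_gap: 0.501
```

```bash
python3 go.py 611 167 200 168.3; python3 - <<'E'
from m import *
s=snapshot("wrist");cv2.imwrite("pics/wrist1.png",s["image"]);P=cloud(s)
np.savez("wrist1.npz",P=P,im=s["image"])
measure(P,s["image"],(.522,.195))
E
```

```text
t 2.3 tcp [0.611  0.1658 0.37  ] yaw 168.16 q [ 0.09  0.58  1.45  0.    1.12 -1.28] F [ 0.1 -1.   0.1] gap 0.501
shift [-1.0e-01  1.0e+00  1.7e+02] turn -0.1
plate n 26313 c 524.3793334960938 193.16824340820312 size 152.5106658935547 153.1827392578125 ang 27.136425018310547 plane [-0.04391352  0.01369798  0.0422404 ] box [[422.0, 227.0], [491.0, 90.0], [627.0, 160.0], [557.0, 296.0]]
wing n 536 rect 612.6678466796875 164.40760803222656 8.801138877868652 37.59386444091797 77.84516143798828 mean [611.2648292  164.58077027] z 42.45392053002017 53.890028084765454 axis deg 166.67959713398048
wing dz max 0.03611621506094888
```

View pics/wrist1.png

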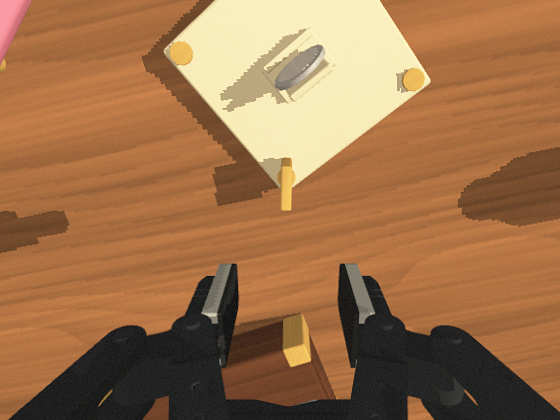

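The wrist view shows the wing at (287,185), over the near plate corner, with its bar along the jaw plane between the pads. The coin at (300,67) lies parallel to stand y, which confirms the wing has to turn about 50.6° clockwise. Next I descend.

Request:
{"fn": "servo_tool", "kwargs": {"rows": [[[-1, 0, 50], 0.4, 0.0], [[-1, 0, 100], 0.4, 0.0], [[-1, 0, 140], 0.4, 0.0], [[-1, 0, 160], 0.4, -0.2], [[-1, 0, 170], 0.4, -0.2], [[-1, 0, 170], 0.4, -0.2], [[-1, 0, 170], 0.4, -0.2]]}}

```text
t: 3.05
tcp_pos: [0.6125, 0.1655, 0.2014]
tool_rot: [0.107, 0.994, 0.001, 0.0]
force: [0.0, 0.6, -0.3]
finger_gap: 0.4
```

```bash
python3 go.py 612 165.5 200 167.8; python3 - <<'E'
from m import *
s=snapshot("wrist");cv2.imwrite("pics/wrist2.png",s["image"])
E
```

```text
t 3.05 tcp [0.6125 0.1655 0.2014] yaw 167.72 q [ 0.09  0.81  1.54  0.    0.79 -1.27] F [ 0.   0.6 -0.3] gap 0.4
shift [ 0.5 -0.1  1.4] turn -0.1
```

View pics/wrist2.png

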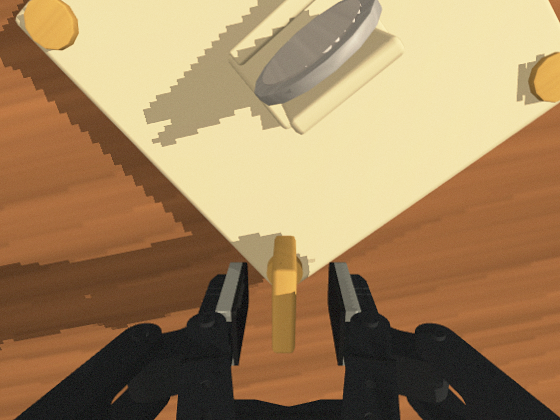

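The wing (277–296, 237–350) is centred between the open pads. Now I close lightly.

Request:
{"fn": "servo_tool", "kwargs": {"rows": [[[0, 0, 1], 0, -0.5], [[0, 0, 1], 0, -1], [[0, 0, 1], 0, -1], [[0, 0, 1], 0, -1], [[0, 0, 1], 0, -1], [[0, 0, 1], 0, -1]], "force": 25}}

```text
t: 3.7
tcp_pos: [0.6135, 0.1656, 0.2024]
tool_rot: [0.107, 0.994, 0.001, 0.002]
force: [-0.2, -1.1, 7.1]
finger_gap: 0.101
```

```bash
python3 go.py 612 165.5 200 117.2
```

```text
t 3.7 tcp [0.6135 0.1656 0.2024] yaw 167.74 q [ 0.09  0.81  1.54  0.    0.79 -1.27] F [-0.2 -1.1  7.1] gap 0.101
shift [ 1.4 -0.4  2.4] turn 50.5
```

Request:
{"fn": "servo_tool", "kwargs": {"rows": [[[0, 0, -0.3], 5, -1], [[0, 0, -0.8], 10, -1], [[0, 0, -1.2], 15, -1], [[0, 0, -1.6], 20, -1], [[0, 0, -2.0], 25, -1], [[0, 0, -2.5], 30, -1], [[0, 0, -2.9], 35, -1], [[0, 0, -2.9], 35, -1]]}}

```text
t: 4.5
tcp_pos: [0.6124, 0.1655, 0.2053]
tool_rot: [0.4, 0.916, 0.001, 0.001]
force: [-3.5, -2.1, 3.5]
finger_gap: 0.102
```

```bash
python3 go.py 612 165.5 205 117.2;python3 - <<'E'
from m import *
s=snapshot("side");P=cloud(s);measure(P,s["image"],(.522,.195))
E
```

```text
t 4.5 tcp [0.6124 0.1655 0.2053] yaw 132.8 q [ 0.09  0.8   1.54  0.    0.8  -0.66] F [-3.5 -2.1  3.5] gap 0.102
shift [ 0.3 -0.3  0.3] turn 15.6
plate n 2452 c 522.5614013671875 197.49423217773438 size 152.3751678466797 153.5111083984375 ang 27.859647750854492 plane [-0.01164033  0.00129844  0.02854971] box [[419.0, 230.0], [491.0, 94.0], [626.0, 165.0], [554.0, 301.0]]
wing n 57 rect 610.9453735351562 170.1555938720703 24.317115783691406 32.769004821777344 9.603987693786621 mean [609.21661294 172.42444566] z 45.88107726878854 65.68337559446601 axis deg 134.80601544086088
wing dz max 0.04392926223001453
```

Request:
{"fn": "servo_tool", "kwargs": {"rows": [[[0, 0, -0.4], 5, -1], [[0, 0, -0.8], 10, -1], [[0, 0, -1.3], 15.5, -1], [[0, 0, -1.3], 15.5, -1], [[0, 0, -1.3], 15.5, -1]]}}

```text
t: 5.05
tcp_pos: [0.6119, 0.1655, 0.2066]
tool_rot: [0.519, 0.855, 0.0, -0.0]
force: [-3.7, -0.7, 4.3]
finger_gap: 0.101
```

```bash
python3 go.py 612 165.5 206.5 117.2
```

```text
t 5.05 tcp [0.6119 0.1655 0.2066] yaw 117.54 q [ 0.09  0.8   1.54  0.    0.8  -0.39] F [-3.7 -0.7  4.3] gap 0.101
shift [-0.1  0.1  0.1] turn 0.3
```

Now I release gently, rise, and check.

Request:
{"fn": "servo_tool", "kwargs": {"rows": [[[0, 0, 0], 0, -0.8], [[0, 0, 0], 0, -0.4], [[0, 0, 0], 0, -0.1], [[0, 0, 0], 0, 0], [[0, 0, -15], 0, 0], [[0, 0, -45], 0, 0], [[0, 0, -90], 0, 0], [[0, 0, -130], 0, 0]]}}

```text
t: 5.85
tcp_pos: [0.612, 0.1654, 0.3391]
tool_rot: [0.518, 0.855, 0.001, 0.0]
force: [1.0, -0.9, 0.3]
finger_gap: 0.498
```

Request:
{"fn": "servo_tool", "kwargs": {"rows": [[[0, 0, -35], 0, 0], [[0, 0, -35], 0, 0], [[0, 0, -35], 0, 0]]}}

```text
t: 6.15
tcp_pos: [0.612, 0.1654, 0.3763]
tool_rot: [0.518, 0.855, 0.002, 0.002]
force: [0.3, -0.1, -1.6]
finger_gap: 0.505
```

```bash
python3 go.py 612 165.5 370 117.2;python3 - <<'E'
from m import *
for n in("wrist","side","top"):
    s=snapshot(n);P=cloud(s);print(n);measure(P,s["image"],(.522,.195))
    if n!="top": cv2.imwrite(f"pics/{n}3.png",s["image"])
E
```

```text
t 6.15 tcp [0.612  0.1654 0.3763] yaw 117.55 q [ 0.09  0.57  1.44  0.    1.13 -0.39] F [ 0.3 -0.1 -1.6] gap 0.505
shift [0.1 0.  6.3] turn 0.3
wrist
plate n 28600 c 524.409912109375 192.35159301757812 size 152.56434631347656 148.08413696289062 ang 27.774038314819336 plane [ 0.00032383 -0.00053878  0.0215741 ] box [[422.0, 222.0], [491.0, 91.0], [626.0, 162.0], [557.0, 293.0]]
wing n 518 rect 610.9338989257812 167.13595581054688 8.148209571838379 37.82381057739258 27.62909698486328 mean [610.46796929 168.19018677] z 45.793682285572515 57.33922099043637 axis deg 117.44016494616028
wing dz max 0.03565152874045541
side
plate n 2474 c 522.3514404296875 197.8446044921875 size 152.68649291992188 153.60891723632812 ang 27.879844665527344 plane [ 0.00159403 -0.00407613  0.02260902] box [[419.0, 230.0], [491.0, 94.0], [626.0, 166.0], [554.0, 301.0]]
wing n 65 rect 610.5929565429688 170.39501953125 9.20078182220459 36.54762649536133 27.74108123779297 mean [608.75610144 171.66377945] z 47.32289008804158 59.34500450243851 axis deg 116.44549137030707
wing dz max 0.03652720696237047
top
plate n 248 c 507.2655944824219 135.55938720703125 size 74.24418640136719 62.52144241333008 ang 27.478862762451172 plane [0.00678313 0.02791789 0.01436737] box [[460.0, 146.0], [489.0, 91.0], [555.0, 125.0], [526.0, 180.0]]
```

View pics/wrist3.png

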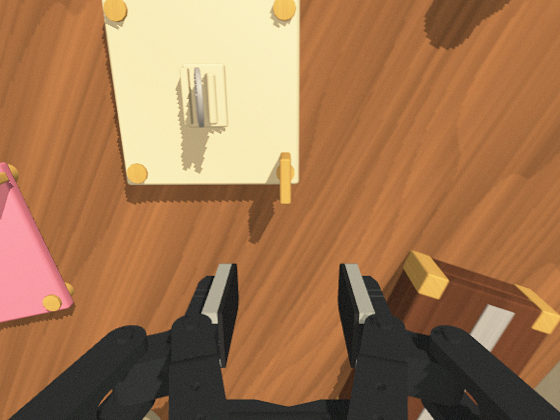

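In the wrist view the wing at (286,178) is parallel to the plate's edges and clear of the open fingers. The plate is level, with a slope of about 0.001, and hardly moved.

```bash
python3 -c "
from h import *
print(sign_off())"
```

```text
the job is handed in; nothing more can be done
None
```

I gripped the ivory square stand's wing from above and turned it about 50° clockwise, raising the gripper with the corner as it rose. Then I let go, backed off and handed the job in at about 6.3 s; no verdict was reported.

**Last checks:**
- **Wing angle:** the bar lies at 117.6–117.7° and the stand's y axis at 117.8°, so the screw is within about 0.5° of 0 (the limit is 12°). A cruder fit of the side view's points gave 116.4°, also inside the limit.
- **Level:** the wrist camera gives a tilt of about 0.001 rad and the coarser side view about 0.004 rad. The limit is 0.02.
- **Position:** the stand's centre moved about 1 mm and it turned about 0.6°.
- **Round stand:** the arm stayed clear of it; I did not measure it again afterwards.
- **Failed check:** the last top-camera reading was unusable. It caught only 248 plate points, probably because the arm blocked the view, so I ignored it.

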